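Right the slumped file, press it home and hold it with the bookend

TASK

The grey file outside the rack has fallen over against the rack's sliding end plate. Push its foot in gently so that its top slides up the plate until the file stands upright, then press it on until the plate is hard home against its stop and hold it there for a second with about 14 N, never putting more than 25 N on the plate. Then slide the steel bookend up snug and square against the middle of the file's free side so that it cannot fall again, let go, and leave the other desk things alone.

Things in the scene. Friction and masses are not known exactly. Their poses are not given: they have to be found in the camera images.
- rack: fixed grey rack with three files in it. Its end plate, 240 mm (rack x) by 18 mm by 250 mm high, faces rack -y and slides: pushed towards +y it gives up to 10 mm with 5 N drag, then meets a hidden hard stop and stays there. Origin: on the desk under the middle of the plate's face when home, but the stop is set up to 8 mm either way in y, not in the readings. x along the plate, z up
- file: loose grey lever-arch file outside the rack, a box 165 mm (its x, spine at -x) by 60 mm thick (its y) by 225 mm tall (its z, foot to top), 0.3 to 0.6 kg. Origin: centre of its foot face. At the start it leans 33 to 43 degrees from upright: it stands on the +y edge of its foot, its +y top edge rests on the smooth plate, its x parallel to the plate. Friction unknown
- file_foot (a point): middle of the file's foot edge away from the plate (file frame 0, -30, 0 mm): raised 33 to 41 mm off the desk at the start, on the desk when the file stands. Below about 15 degrees of lean the file drops upright onto its foot by itself and may leave the plate
- file_top (a point): middle of the file's top edge on the plate side (file frame 0, +30, 225 mm), which slides up the plate. Sliding the standing file over the desk takes 1 to 5 N by itself, which does not reach the plate
- bookend: loose dark steel bookend, 0.7 kg: upright plate 120 mm (its x) by 6 mm by 105 mm high, front face = plane y = 0 of its frame, looking along +y; behind it a foot plate 120 mm wide, 6 mm thick, back to y = -120 mm, and on its middle an upright rib to grasp, 16 mm thick (x), y = -6 to -114 mm, top at z = 86 mm. Origin: bottom centre of the front face; z up
- stapler: black stapler 130 x 36 x 50 mm, loose, not part of the job. Origin: centre of its underside
- pen_cup: black cup of pens, 80 mm wide, 100 mm tall (pens to 150 mm), loose, not part of the job. Origin: centre of its underside
- tape_dispenser: grey tape dispenser 70 x 150 mm, 92 mm tall, loose, not part of the job. Origin: centre of its underside

How it is judged:
By the outcome, as a careful person would: the job done as asked, in the order asked, and still so for the second after the job is handed in, with the robot touching nothing.
It also fails if it takes over 69 s, if anything falls off the work surface, if the arm or the gripper's body presses on something with over 40 N, if the wrist force passes 120 N, or if a joint passes its speed limit or range.

ROBOT

A 6-joint arm with a two-finger parallel gripper is mounted at the origin on the work surface. World frame = base frame: x ahead of the robot, y to its left, z up, the work surface at z = 0. Lengths are in m, angles in rad, forces in N, time in s.
With the tool pointing down it reaches from about 0.275 to 0.725 m from the base axis. Payload 15.9 kg.
Tool frame: the origin (TCP) lies midway between the tips of the shut fingers; the grasp point (between the pads) lies 19 mm behind it; z points along the fingers, x is the direction in which the jaws open and shut, and the axes are right-handed (so a half turn about z gives the same grasp; the last joint's range is limited). The gripper opens to 85 mm and grips with 20 to 120 N. Pads are 22 mm wide; open, the fingers measure 114 mm over their backs; the gripper's body (76 mm by 85 mm) begins 54 mm behind the grasp point. The pads swing forward as they close: fully open they stand 13 mm farther back than shut.
Start: joints at [1.306, 0.213, -0.034, 1.323, 0, 1.571], TCP at [0.131, 0.483, 0.231] pointing down, gripper open.
Joint ranges: [-2.98, 2.98], [-0.74, 1.72], [-1.14, 1.35], [-2.1, 2.04], [-1.57, 1.44], [-3.14, 3.14]. Speed limits (rad/s): [1.89, 1.89, 2.39, 2.57, 3.14, 3.14].

INTERFACE

Orientations are given as [roll, pitch, yaw] about the fixed x, y, z axes, in that order (R = Rz(yaw) Ry(pitch) Rx(roll)).
In Python, from bench import telemetry, eyes, r gives the robot as it stands. The module is installed in compiled form; this text tells all that it offers.
- The arm moves only by the tool servo_tool, never from a script. Its argument "moves" is one flat list of numbers, 7 for each row, row after row: the closure in counts, from 0 (fully open) to 255 (shut), then the shift along the tool's x, y, z in m, then the turn, a rotation vector about the tool's x, y, z in rad. In form: [jaw, x, y, z, ax, ay, az, jaw, x, y, z, ax, ay, az, ...]. A call has 1 to 20 rows; each row is the pose to reach, as a shift and turn from the pose commanded when the call began, along the tool's axes at that moment; what a row does not reach only later rows make up. A row lasts 1/8 s, in which the tool goes at most 62.5 mm and 10.7 degrees, less where a joint would pass 70% of its speed; a pose out of reach is approached as far as the arm can. A call with a gripper value outside its range is refused whole. The fingers move at their own pace and stop on an object; the grip force is fixed at half the most. Time passes only in rows, so rows that repeat a pose let the fingers close. It gives the time, the measured TCP pose, the force and the opening at its end, in the units of the state.
- telemetry.get_state(): the state, without advancing time (a new reading comes with each control period).
- eyes.grab_frame(name): name is "side" or "top"; returns a dict with "color" (420x560x3 uint8, blue, green, red), "z_map" (420x560 float32, m along the optical axis (not along the pixel's ray), 0 where there is no reading), "mtx" (3x3 intrinsics, pixels), "eye" and "orientation" of the camera in the world. Camera axes: x right, y down, z forward; pixel columns grow to the right and rows downward; lengths in m; the calibration is good to about 2 mm. A picture is of the moment at which its call begins.
- r.hand_in(): hands the job in, once; it reports no verdict.
Trained networks look in the newest picture that a camera, given by its name, has taken for a name from the list of things; names that differ only in an ending like _2 or _b are one class to them, and where a whole thing is asked for, a point or a joint stands for the part that bears it (a point fixed in the world has none). Each returns a list of dicts, best first, with "conf" (0 to 1); they miss things now and then, are a little off and sometimes report something else, mostly with a low value. They report only what shows in the picture. A call takes as long as a camera call.
- eyes.masks_of(camera, thing): "region" (420x560 bool, what is visible of it) and "extent" ([left, top, right, bottom] in pixels, round what is visible of it).
- eyes.tip_of(camera, thing): "uv" ([column, row] in pixels: a listed point, or the origin of a listed thing).
The state is a dict: "clock": time; "q": joint angles; "joint_velocities": joint speeds; "effort": joint torques, N m; "eef_pos": TCP position; "orientation": TCP orientation; "ft_force": force on the tool from outside, world axes, zero at the start; "torque": the same for the moment, N m; "finger_gap": opening from 0.0 (shut) to 1.0 (fully open).
Only numpy, scipy, OpenCV 4.12 (cv2) and the standard library are available. Lean on these libraries where they do the work, as an engineer would, in place of code of your own. Each camera call takes 0.05 s, during which the arm holds its last target.

## Working session

There is one attempt and no reset: what is moved stays moved. The work goes in short steps, Python scripts to look and compute and a tool call to move; the robot and the scene stay as the last step left them, time stands still between calls to the robot, and variables do not carry over. Pictures are saved under pics/ and viewed, and the job is handed in when it is done.

Besides the shell and the picture viewer there is one more tool, called after "Emit:" by a JSON object that holds its "name" and its "arguments". servo_tool: Moves the arm, as the interface text tells. Its arguments: {"type":"object","properties":{"moves":{"type":"array","items":{"type":"number"}}},"required":["moves"]}

```bash
mkdir -p pics; ls; cat > h.py <<'E'
from bench import telemetry, eyes, r
import numpy as np, cv2
from scipy.spatial.transform import Rotation as R
def rotm(o):
    o=np.array(o,float)
    if o.shape==(3,3): return o
    if o.shape==(4,): return R.from_quat(o).as_matrix()
    return R.from_euler('xyz',o).as_matrix()
def pts(f,mask=None):
    z=f['z_map'];K=f['mtx']
    v,u=np.nonzero((z>0)&(mask if mask is not None else True))
    d=z[v,u]
    p=np.stack([(u-K[0,2])/K[0,0]*d,(v-K[1,2])/K[1,1]*d,d],1)
    return p@rotm(f['orientation']).T+np.array(f['eye']),u,v
def at(f,uv):
    u,v=int(round(uv[0])),int(round(uv[1]));K=f['mtx']
    w=f['z_map'][v-1:v+2,u-1:u+2];d=np.median(w[w>0]) if (w>0).any() else 0
    return rotm(f['orientation'])@np.array([(u-K[0,2])/K[0,0]*d,(v-K[1,2])/K[1,1]*d,d])+np.array(f['eye'])
def proj(f,P):
    P=np.atleast_2d(P);c=(P-np.array(f['eye']))@rotm(f['orientation']);q=c@np.array(f['mtx']).T
    return q[:,:2]/q[:,2:]
E
python3 - <<'E'
from h import *
s=telemetry.get_state();print(s)
for n in('side','top'):
    f=eyes.grab_frame(n);print(n,f['mtx'],f['eye'],f['orientation'])
    im=f['color'].copy()
    for t in('rack','file','bookend','stapler','pen_cup','tape_dispenser'):
        for m in eyes.masks_of(n,t)[:2]:
            p,_,_=pts(f,m['region']);print(n,t,round(m['conf'],2),m['extent'],np.round(p.min(0),3),np.round(p.max(0),3))
    for t in('rack','file','file_foot','file_top','bookend'):
        for k in eyes.tip_of(n,t)[:2]:
            print(n,t,round(k['conf'],2),np.round(k['uv'],1),np.round(at(f,k['uv']),4))
    cv2.imwrite(f'pics/{n}0.png',im)
print(telemetry.get_state()['clock'])
E
```

```text
pics
{'clock': 0.0, 'q': array([ 1.30594266e+00,  2.13393019e-01, -3.50576292e-02,  1.32351787e+00,
        1.21823085e-06,  1.57081397e+00]), 'joint_velocities': array([ 0.00167496, -0.00072609, -0.00105608, -0.00023349, -0.0019296 ,
        0.00118364]), 'effort': array([ 1.14155901e-03, -6.86160636e+01,  4.87111688e+01,  1.76152593e-02,
       -5.75475428e-05,  6.79975500e-06]), 'eef_pos': array([0.13079218, 0.48222827, 0.23079834]), 'orientation': array([-3.14159146e+00,  1.17219248e-03,  1.30592502e+00]), 'ft_force': array([-0.16650797,  0.0359518 , -0.13873988]), 'torque': array([-0.01485479,  0.05431916,  0.00297828]), 'finger_gap': 1.0008063154859579}
side [[429.44215003   0.         279.04381447]
 [  0.         429.44215003 208.25904244]
 [  0.           0.           1.        ]] [0.3120456  0.47854977 0.73221953] [-2.33862696  0.01211198 -2.64206625]
side rack 0.58 [129.1, 267.2, 343.2, 416.4] [ 0.385  0.014 -0.004] [0.759 0.4   0.253]
side file 0.7 [215.6, 263.1, 328.0, 304.5] [ 0.445 -0.    -0.003] [0.718 0.168 0.219]
side bookend 0.86 [321.3, 165.2, 390.2, 226.7] [ 0.458
[... 880 characters left out ...]
.573 0.256]
top file 0.59 [164.4, 207.1, 260.8, 292.4] [ 0.431  0.004 -0.005] [0.635 0.211 0.22 ]
top bookend 0.65 [345.4, 213.5, 404.4, 274.3] [ 0.461 -0.37  -0.003] [ 0.609 -0.22   0.112]
top stapler 0.62 [200.4, 143.8, 218.6, 197.4] [0.673 0.103 0.004] [0.797 0.144 0.059]
top pen_cup 0.68 [271.4, 135.6, 303.1, 170.6] [ 0.725 -0.116 -0.003] [ 0.802 -0.031  0.147]
top tape_dispenser 0.88 [352.6, 159.3, 415.6, 190.8] [ 0.671 -0.405 -0.005] [ 0.754 -0.245  0.096]
top file 0.94 [247.5 241. ] [0.5502 0.0267 0.0524]
top file_foot 0.96 [253.6 241.1] [ 5.505e-01  1.510e-02 -4.000e-04]
top file_top 0.63 [168.2 253.1] [0.5262 0.193  0.1854]
top bookend 0.6 [353.6 237.3] [ 0.5548 -0.2399  0.0148]
1.2
```

View pics/side0.png

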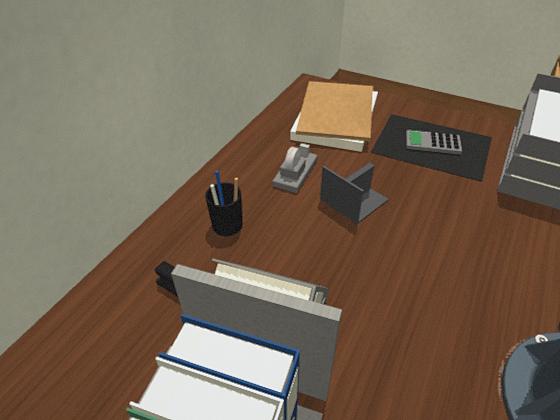

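View pics/top0.png

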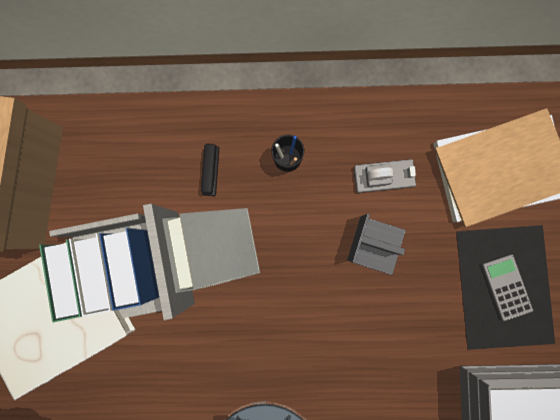

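The side view shows the file hidden behind the plate and the bookend at about (350,195). The top view shows the plate from (147,207) to (168,318). The file lies right of it with its foot edge near col 254, and the bookend is near (377,245). Next I fit the geometry.

```bash
python3 - <<'E'
from h import *
f=eyes.grab_frame('top'); g=eyes.grab_frame('side')
for n,fr in(('top',f),('side',g)):
    p,u,v=pts(fr)
    d=p[(abs(p[:,2])<.01)]; print(n,'desk z',np.median(d[:,2]))
    # plate top
    m=(abs(p[:,2]-.25)<.006)&(p[:,1]>.1)&(p[:,1]<.3)&(p[:,0]>.38)&(p[:,0]<.7)
    q=p[m];print(len(q))
    rect=cv2.minAreaRect((q[:,:2]*1000).astype(np.float32));print(n,'plate top',rect,np.round(cv2.boxPoints(rect)),np.median(q[:,2]))
    c=q.mean(0)
    for it in range(3):
        w,V=np.linalg.eigh(np.cov(q[:,:2].T));
    print('dir',np.degrees(np.arctan2(V[1,1],V[0,1])),c)
p,u,v=pts(f)
# bookend
m=(p[:,0]>.42)&(p[:,0]<.65)&(p[:,1]<-.18)&(p[:,1]>-.4)&(p[:,2]>.0)
for lo,hi in((.07,.095),(.098,.115)):
  for n,fr in(('top',f),('side',g)):
    p,u,v=pts(fr)
    q=p[(p[:,0]>.42)&(p[:,0]<.65)&(p[:,1]<-.18)&(p[:,1]>-.4)&(p[:,2]>lo)&(p[:,2]<hi)]
    if len(q)<10: print(n,lo,len(q));continue
    rect=cv2.minAreaRect((q[:,:2]*1000).astype(np.float32));print(n,lo,len(q),rect)
# file big face plane, top camera
p,u,v=pts(f,eyes.masks_of('top','file')[0]['region'])
q=p[(p[:,1]>.03)&(p[:,1]<.15)&(p[:,2]>.05)]
for i in range(4):
    c=q.mean(0);n=np.linalg.svd(q-c,full_matrices=False)[2][2];r_=abs((q-c)@n);q=q[r_<max(.004,0)] if i else q[r_<.02]
n*=np.sign(n[2]);print('file face',c,n,len(q),'lean',np.degrees(np.arccos(n[2])), 'yawdir',np.degrees(np.arctan2(n[1],n[0])))
rect=cv2.minAreaRect((q[:,:2]*1000).astype(np.float32));print(np.round(cv2.boxPoints(rect)),rect)
E
```

```text
top desk z 2.5403191943107473e-05
1093
top plate top ((511.6924743652344, 200.1374969482422), (240.21499633789062, 19.70197105407715), 10.082772254943848) [[392. 189.]
 [395. 169.]
 [632. 211.]
 [628. 231.]] 0.24968266238985337
dir -170.10884585184297 [0.5106531  0.19963798 0.24962749]
side desk z -9.210921938018757e-05
2380
side plate top ((510.45037841796875, 200.1917266845703), (240.00860595703125, 20.463289260864258), 10.140667915344238) [[391. 189.]
 [394. 169.]
 [630. 211.]
 [627. 231.]] 0.24975153984040585
dir -170.08688858008782 [0.50426677 0.20028988 0.24944933]
top 0.07 385 ((534.3037719726562, -292.9429016113281), (114.2037124633789, 118.03189086914062), 71.06663513183594)
side 0.07 602 ((533.2530517578125, -292.05645751953125), (116.70845031738281, 120.96455383300781), 70.63106536865234)
top 0.098 150 ((552.6260375976562, -242.44564819335938), (7.01149845123291, 118.9487075805664), 71.00873565673828)
side 0.098 182 ((550.8416137695312, -241.5414276123047), (9.817575454711914, 119.42382049560547), 70.57133483886719)
file face [0.54004539 0.0923747  0.1427856 ] [ 0.13650161 -0.79768015  0.58742973] 4225 lean 54.02517470610889 yawdir -80.28941704320222
[[449. 134.]
 [469.  11.]
 [633.  38.]
 [612. 161.]] ((540.6609497070312, 85.99889373779297), (165.5797576904297, 125.17601013183594), 9.500482559204102)
```

```bash
cat >> h.py <<'E'
YAW=np.radians(10.0); O=np.array([.5126,.1913,0]); RR=R.from_euler('z',YAW).as_matrix()
def W(x,y,z): return O+RR@np.array([x,y,z])
def L(p): return RR.T@(np.array(p)-O)
def row(p,rpy,base=None):
    s=telemetry.get_state(); R0=rotm(s['orientation']) if base is None else rotm(base[1]); p0=s['eef_pos'] if base is None else np.array(base[0])
    return np.round(np.r_[R0.T@(np.array(p)-p0),R.from_matrix(R0.T@rotm(rpy)).as_rotvec()],4)
E
python3 - <<'E'
from h import *
t=np.radians(30)
o=[np.pi+t,0,YAW]
print(row([.131,.482,.42],[np.pi,0,1.306]))
print(W(.009,-.235,0))
p=W(.009,-.235,.42);print(row(p,o));
p=W(.009,-.235,.15);print(row(p,o));
p=W(.009,-.235,.007);print(row(p,o))
E
```

```text
[-5.000e-04  3.000e-04 -1.887e-01 -0.000e+00  1.000e-04  0.000e+00]
[ 0.56227059 -0.03856699  0.        ]
[-0.39    0.5528 -0.1887  0.4661  0.296   1.1044]
[-0.39    0.5528  0.0813  0.4661  0.296   1.1044]
[-0.39    0.5528  0.2243  0.4661  0.296   1.1044]
```

Emit:
{"name": "servo_tool", "arguments": {"moves": [255,0,0,-0.19,0,0,0,255,0,0,-0.19,0,0,0,255,0,0,-0.19,0,0,0,255,0,0,-0.19,0,0,0,255,-0.39,0.553,-0.19,0.466,0.296,1.104,255,-0.39,0.553,-0.19,0.466,0.296,1.104,255,-0.39,0.553,-0.19,0.466,0.296,1.104,255,-0.39,0.553,-0.19,0.466,0.296,1.104,255,-0.39,0.553,-0.19,0.466,0.296,1.104,255,-0.39,0.553,-0.19,0.466,0.296,1.104,255,-0.39,0.553,-0.19,0.466,0.296,1.104,255,-0.39,0.553,-0.19,0.466,0.296,1.104,255,-0.39,0.553,-0.19,0.466,0.296,1.104,255,-0.39,0.553,-0.19,0.466,0.296,1.104,255,-0.39,0.553,-0.19,0.466,0.296,1.104,255,-0.39,0.553,-0.19,0.466,0.296,1.104,255,-0.39,0.553,-0.19,0.466,0.296,1.104,255,-0.39,0.553,-0.19,0.466,0.296,1.104]}}

```text
clock: 3.6
eef_pos: [0.5506, -0.0281, 0.3979]
orientation: [-2.628, -0.024, 0.16]
ft_force: [-1.0, -0.5, 0.5]
finger_gap: -0.001
```

Emit:
{"name": "servo_tool", "arguments": {"moves": [255,0,0,0,0,0,0,255,0,0,0,0,0,0]}}

```text
clock: 3.85
eef_pos: [0.5504, -0.0276, 0.3989]
orientation: [-2.629, -0.026, 0.162]
ft_force: [1.0, -0.0, 0.5]
finger_gap: -0.005
```

```bash
python3 - <<'E'
from h import *
s=telemetry.get_state();print(s['eef_pos'],s['orientation'],s['q'],s['ft_force'])
t=np.radians(30);o=[np.pi+t,0,YAW]
print(row(W(.009,-.235,.15),o),row(W(.009,-.235,.008),o))
E
```

```text
[ 0.5504426  -0.02761746  0.39890361] [-2.62936761 -0.02634963  0.16150986] [-0.30912629  0.56849456  0.80610919  2.03596766  0.46368377  1.03931666] [ 0.98598977 -0.0037384   0.48188999]
[ 0.0034  0.1332  0.2109  0.0115 -0.0293  0.0017] [-0.0004  0.2027  0.3346  0.0115 -0.0293  0.0017]
```

Emit:
{"name": "servo_tool", "arguments": {"moves": [255,0.003,0.133,0.211,0.0115,-0.029,0.0017,255,0.003,0.133,0.211,0.0115,-0.029,0.0017,255,0.003,0.133,0.211,0.0115,-0.029,0.0017,255,0.003,0.133,0.211,0.0115,-0.029,0.0017,255,0.003,0.133,0.211,0.0115,-0.029,0.0017,255,0.003,0.133,0.211,0.0115,-0.029,0.0017,255,0.003,0.133,0.211,0.0115,-0.029,0.0017]}}

```text
clock: 4.72
eef_pos: [0.5633, -0.0394, 0.1519]
orientation: [-2.619, -0.003, 0.174]
ft_force: [0.2, -0.0, 0.3]
finger_gap: -0.002
```

```bash
python3 - <<'E'
from h import *
s=telemetry.get_state();print(s['eef_pos'],L(s['eef_pos']),s['orientation'],s['q'],s['ft_force'])
t=np.radians(30);o=[np.pi+t,0,YAW]
print(row(W(.009,-.235,.008),o))
E
```

```text
[ 0.56332632 -0.03936245  0.15193381] [ 0.00990156 -0.23596671  0.15193381] [-2.61943146 -0.00314518  0.17355584] [-0.31869424  0.58545413  0.19522048  1.44351562  0.45651936  1.01628464] [ 0.17966153 -0.02195562  0.33653793]
[-0.0014  0.0709  0.1252  0.0014 -0.0032  0.0007]
```

Emit:
{"name": "servo_tool", "arguments": {"moves": [255,-0.001,0.04,0.07,0.001,-0.003,0,255,-0.001,0.071,0.125,0.001,-0.003,0,255,-0.001,0.071,0.125,0.001,-0.003,0,255,-0.001,0.071,0.125,0.001,-0.003,0,255,-0.001,0.071,0.125,0.001,-0.003,0]}}

```text
clock: 5.35
eef_pos: [0.5623, -0.0388, 0.0076]
orientation: [-2.618, 0.0, 0.175]
ft_force: [0.2, 0.8, -0.1]
finger_gap: -0.0
```

```bash
python3 - <<'E'
from h import *
s=telemetry.get_state();print(s['eef_pos'],L(s['eef_pos']),s['orientation'],s['q'],s['ft_force'])
t=np.radians(30);o=[np.pi+t,0,YAW]
for y in (-.195,-.1): print(row(W(.009,y,.008),o))
f=eyes.grab_frame('top');cv2.imwrite('pics/top1.png',f['color']);f=eyes.grab_frame('side');cv2.imwrite('pics/side1.png',f['color'])
E
```

```text
[ 0.56225357 -0.03875491  0.00762254] [ 0.00895061 -0.23518211  0.00762254] [-2.61803812e+00  4.20602908e-04  1.74891144e-01] [-0.317944    0.69934962  0.00739719  1.14581673  0.45592321  1.01578735] [ 0.15030091  0.7996855  -0.08720086]
[ 0.0001 -0.035   0.0198  0.      0.0005  0.0001]
[ 1.000e-04 -1.173e-01  6.730e-02  0.000e+00  5.000e-04  1.000e-04]
```

View pics/top1.png

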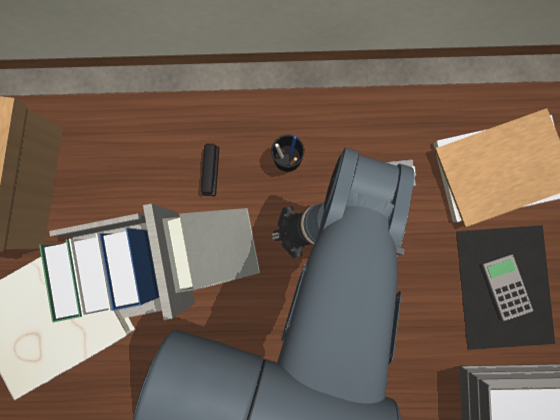

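View pics/side1.png

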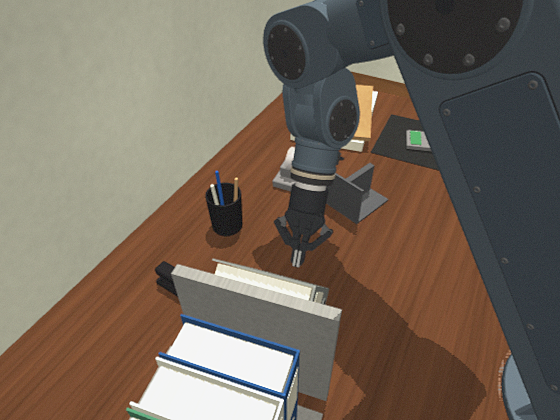

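Emit:
{"name": "servo_tool", "arguments": {"moves": [255,0,-0.0052,0.003,0,0,0,255,0,-0.0104,0.006,0,0,0,255,0,-0.0156,0.009,0,0,0,255,0,-0.0208,0.012,0,0,0,255,0,-0.026,0.015,0,0,0,255,0,-0.0312,0.018,0,0,0,255,0,-0.0364,0.021,0,0,0,255,0,-0.0398,0.023,0,0,0,255,0,-0.0416,0.024,0,0,0,255,0,-0.0433,0.025,0,0,0,255,0,-0.045,0.026,0,0,0,255,0,-0.0468,0.027,0,0,0,255,0,-0.0485,0.028,0,0,0,255,0,-0.0502,0.029,0,0,0,255,0,-0.052,0.03,0,0,0,255,0,-0.0537,0.031,0,0,0,255,0,-0.0554,0.032,0,0,0]}}

```text
clock: 7.58
eef_pos: [0.5495, 0.0247, 0.0052]
orientation: [-2.617, 0.004, 0.175]
ft_force: [0.5, -3.9, -5.2]
finger_gap: 0.001
```

```bash
cat > st.py <<'E'
from h import *
s=telemetry.get_state();print(s['clock'],'L',np.round(L(s['eef_pos'])*1000,1),'F rack',np.round(RR.T@s['ft_force'],2),'T',np.round(s['torque'],2))
E
python3 st.py
```

```text
7.575 L [   7.4 -170.5    5.2] F rack [-0.23 -3.92 -5.19] T [-1.53 -0.29  0.04]
```

Emit:
{"name": "servo_tool", "arguments": {"moves": [255,0.001,-0.003,-0.001,0,0,0,255,0.001,-0.0055,-0.0015,0,0,0,255,0.001,-0.0072,-0.0005,0,0,0,255,0.001,-0.009,0.0005,0,0,0,255,0.001,-0.0107,0.0015,0,0,0,255,0.001,-0.0124,0.0025,0,0,0,255,0.001,-0.0142,0.0035,0,0,0,255,0.001,-0.016,0.0045,0,0,0,255,0.001,-0.0176,0.0055,0,0,0,255,0.001,-0.0194,0.0065,0,0,0]}}

```text
clock: 8.82
eef_pos: [0.5471, 0.0448, 0.0096]
orientation: [-2.617, 0.003, 0.175]
ft_force: [0.5, -2.8, -4.3]
finger_gap: 0.003
```

```bash
python3 st.py; python3 - <<'E'
from h import *
f=eyes.grab_frame('top');cv2.imwrite('pics/top2.png',f['color'])
p,u,v=pts(f,eyes.masks_of('top','file')[0]['region'])
q=np.array([L(a) for a in p]); print(q.min(0),q.max(0))
print(eyes.tip_of('top','file_top')[:1],eyes.tip_of('top','file_foot')[:1])
E
```

```text
8.825 L [   8.5 -150.3    9.6] F rack [ 0.03 -2.84 -4.3 ] T [-1.31 -0.21  0.02]
[-0.08472702 -0.15546595 -0.00493411] [0.10662721 0.00160568 0.24276828]
[{'uv': [165.2, 254.6], 'conf': 0.61}] [{'uv': [244.7, 240.2], 'conf': 0.81}]
```

View pics/top2.png

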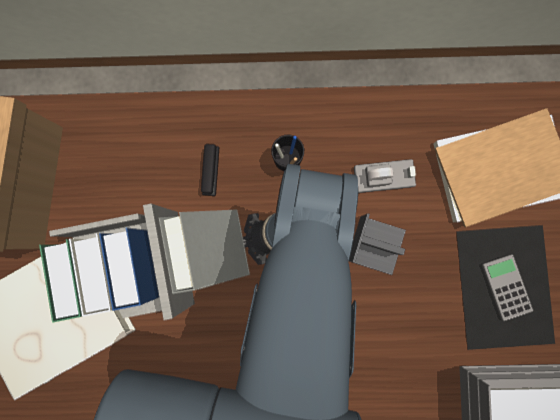

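Emit:
{"name": "servo_tool", "arguments": {"moves": [255,0,-0.0017,0.001,0,0,0,255,0,-0.0035,0.002,0,0,0,255,0,-0.0052,0.003,0,0,0,255,0,-0.0069,0.004,0,0,0,255,0,-0.0087,0.005,0,0,0,255,0,-0.0104,0.006,0,0,0,255,0,-0.0121,0.007,0,0,0,255,0,-0.0134,0.0078,0,0,0,255,0,-0.0147,0.0085,0,0,0,255,0,-0.016,0.0092,0,0,0,255,0,-0.0173,0.01,0,0,0]}}

```text
clock: 10.4
eef_pos: [0.5436, 0.0644, 0.0096]
orientation: [-2.617, 0.003, 0.175]
ft_force: [0.2, -2.0, -0.6]
finger_gap: 0.007
```

```bash
python3 st.py
```

```text
10.4 L [   8.5 -130.3    9.6] F rack [-0.16 -1.98 -0.62] T [-0.93 -0.17  0.01]
```

Emit:
{"name": "servo_tool", "arguments": {"moves": [255,0,-0.0009,0.0005,0,0,0,255,0,-0.0017,0.001,0,0,0,255,0,-0.0026,0.0015,0,0,0,255,0,-0.0035,0.002,0,0,0,255,0,-0.0043,0.0025,0,0,0,255,0,-0.0052,0.003,0,0,0,255,0,-0.0061,0.0035,0,0,0,255,0,-0.0069,0.004,0,0,0,255,0,-0.0078,0.0045,0,0,0,255,0,-0.0087,0.005,0,0,0]}}

```text
clock: 11.65
eef_pos: [0.5419, 0.0743, 0.0096]
orientation: [-2.617, 0.003, 0.175]
ft_force: [0.5, -2.1, -0.3]
finger_gap: 0.001
```

```bash
python3 st.py;  python3 - <<'E'
from h import *
f=eyes.grab_frame('top');cv2.imwrite('pics/top3.png',f['color'])
p,u,v=pts(f,eyes.masks_of('top','file')[0]['region'])
q=np.array([L(a) for a in p]); q=q[(abs(q[:,0]-.01)<.07)]
for a in np.arange(-.16,.02,.01):
    m=(q[:,1]>=a)&(q[:,1]<a+.01)
    if m.any(): print(round(a,3),m.sum(),np.round(np.percentile(q[m,2],[10,50,90]),3))
E
```

```text
11.65 L [   8.5 -120.3    9.6] F rack [ 0.1  -2.19 -0.33] T [-0.86 -0.18 -0.02]
-0.12 86 [0.016 0.022 0.028]
-0.11 340 [0.031 0.048 0.064]
-0.1 375 [0.071 0.087 0.103]
-0.09 412 [0.11  0.126 0.142]
-0.08 453 [0.149 0.166 0.181]
-0.07 513 [0.19  0.205 0.221]
-0.06 291 [0.22  0.228 0.233]
-0.05 296 [0.217 0.219 0.221]
-0.04 297 [0.214 0.216 0.219]
-0.03 277 [0.211 0.214 0.216]
-0.02 293 [0.209 0.211 0.214]
-0.01 349 [0.207 0.212 0.218]
0.0 1 [0.216 0.216 0.216]
```

View pics/top3.png

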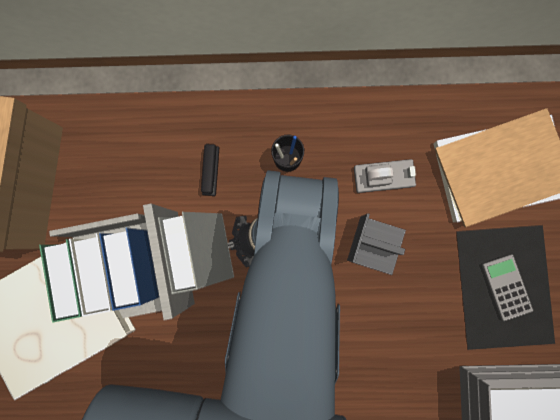

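Emit:
{"name": "servo_tool", "arguments": {"moves": [255,0,-0.0009,0.0005,0,0,0,255,0,-0.0017,0.001,0,0,0,255,0,-0.0026,0.0015,0,0,0,255,0,-0.0035,0.002,0,0,0,255,0,-0.0043,0.0025,0,0,0,255,0,-0.0052,0.003,0,0,0,255,0,-0.0052,0.003,0,0,0]}}

```text
clock: 12.62
eef_pos: [0.5408, 0.0802, 0.0097]
orientation: [-2.616, 0.003, 0.175]
ft_force: [0.6, -0.2, -0.4]
finger_gap: 0.002
```

```bash
python3 st.py;  cat > prof.py <<'E'
from h import *
f=eyes.grab_frame('top')
p,u,v=pts(f)
q=np.array([L(a) for a in p]); 
t=q[(abs(q[:,0]-.01)<.09)&(q[:,2]>.18)&(q[:,2]<.242)&(q[:,1]>-.16)&(q[:,1]<.03)]
A=np.c_[t[:,:2],np.ones(len(t))];c=np.linalg.lstsq(A,t[:,2],rcond=None)[0]
print('top pts',len(t),'x',np.percentile(t[:,0],[1,99]),'y',np.percentile(t[:,1],[1,99]),'z',np.percentile(t[:,2],[2,50,98]),'slope',c)
pl=q[(abs(q[:,2]-.25)<.005)&(q[:,1]>-.03)&(q[:,1]<.06)&(abs(q[:,0])<.13)]
rect=cv2.minAreaRect((pl[:,:2]*1000).astype(np.float32));print('plate',np.round(rect[0],1),rect[1:],np.percentile(pl[:,1],[2,50,98]))
rect=cv2.minAreaRect((t[:,:2]*1000).astype(np.float32));print('filetop',rect)
E
python3 prof.py
```

```text
12.625 L [   8.5 -114.3    9.7] F rack [ 0.52 -0.29 -0.35] T [-0.6 -0.1  0. ]
top pts 2982 x [-0.07191136  0.09178716] y [-0.06972006  0.00071869] z [0.18371528 0.21600321 0.23658752] slope [-0.00082268  0.13949299  0.21967651]
plate [0.1 8.9] ((239.64971923828125, 19.625469207763672), 0.060150548815727234) [-0.00027753  0.00845614  0.01781215]
filetop ((9.882476806640625, -35.049049377441406), (72.80164337158203, 179.71987915039062), 89.73136138916016)
```

```bash
python3 - <<'E'
from h import *
f=eyes.grab_frame('top');cv2.imwrite('pics/top4.png',f['color'])
p,u,v=pts(f)
q=np.array([L(a) for a in p]); q=q[(abs(q[:,0]-.01)<.07)]
for a in np.arange(-.14,.02,.01):
    m=(q[:,1]>=a)&(q[:,1]<a+.01)
    if m.any(): print(round(a,3),m.sum(),np.round(np.percentile(q[m,2],[10,50,90]),3))
E
sed -i 's/t\[:,2\]>.18/t[:,2]>.18/' prof.py
```

```text
-0.14 165 [-0.001  0.063  0.079]
-0.13 145 [-0.003  0.001  0.055]
-0.12 201 [-0.003  0.001  0.027]
-0.11 333 [-0.     0.025  0.042]
-0.1 372 [0.051 0.069 0.087]
-0.09 432 [0.096 0.114 0.132]
-0.08 468 [0.14  0.159 0.176]
-0.07 540 [0.185 0.203 0.221]
-0.06 284 [0.219 0.228 0.233]
-0.05 304 [0.217 0.219 0.222]
-0.04 287 [0.215 0.217 0.219]
-0.03 292 [0.212 0.215 0.217]
-0.02 285 [0.21  0.213 0.215]
-0.01 443 [0.209 0.216 0.236]
0.0 490 [0.226 0.249 0.252]
0.01 273 [0.247 0.25  0.252]
```

View pics/top4.png

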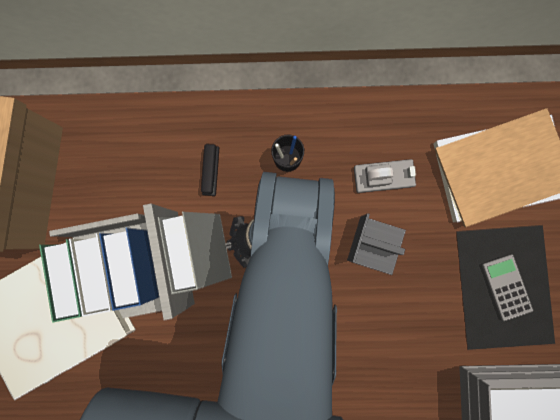

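Emit:
{"name": "servo_tool", "arguments": {"moves": [255,0,-0.0009,0.0005,0,0,0,255,0,-0.0017,0.001,0,0,0,255,0,-0.0026,0.0015,0,0,0,255,0,-0.0035,0.002,0,0,0,255,0,-0.0043,0.0025,0,0,0,255,0,-0.0052,0.003,0,0,0,255,0,-0.0052,0.003,0,0,0,255,0,-0.0052,0.003,0,0,0]}}

```text
clock: 13.72
eef_pos: [0.5398, 0.0861, 0.0097]
orientation: [-2.616, 0.003, 0.175]
ft_force: [-0.0, -1.1, -0.3]
finger_gap: -0.001
```

```bash
python3 st.py; cat > prof2.py <<'E'
from h import *
f=eyes.grab_frame('top')
p,u,v=pts(f)
q=np.array([L(a) for a in p]); t=q[(abs(q[:,0]-.01)<.07)&(q[:,1]>-.16)&(q[:,1]<.03)]
fa=t[(t[:,2]>.08)&(t[:,2]<.2)&(t[:,1]<-.03)]
if len(fa)>200:
    c=np.polyfit(fa[:,2],fa[:,1],1);print('lean',np.degrees(np.arctan(c[0])),'face y at z=0',c[1],len(fa))
tp=t[(t[:,2]>.205)&(t[:,2]<.24)]
print('top y',np.percentile(tp[:,1],[1,99]),'z',np.percentile(tp[:,2],[2,50,98]),len(tp))
pl=q[(abs(q[:,2]-.25)<.005)&(q[:,1]>-.03)&(q[:,1]<.06)&(abs(q[:,0])<.13)]
rect=cv2.minAreaRect((pl[:,:2]*1000).astype(np.float32));print('plate',np.round(rect[0],1),rect[1:],np.percentile(pl[:,1],[2,50,98]))
E
python3 prof2.py
```

```text
13.725 L [   8.5 -108.3    9.7] F rack [-0.22 -1.07 -0.32] T [-0.61 -0.1   0.01]
lean 21.801008499372553 face y at z=0 -0.14909096719495624 1472
top y [-0.06482786  0.00066429] z [0.2078953  0.21723976 0.2352952 ] 2258
plate [0.4 9.1] ((19.48410415649414, 240.06626892089844), 89.97686004638672) [-0.00025058  0.00850907  0.01804141]
```

Emit:
{"name": "servo_tool", "arguments": {"moves": [255,0,-0.001,0.0006,0,0,0,255,0,-0.002,0.0012,0,0,0,255,0,-0.003,0.0017,0,0,0,255,0,-0.004,0.0023,0,0,0,255,0,-0.005,0.0029,0,0,0,255,0,-0.006,0.0035,0,0,0,255,0,-0.007,0.004,0,0,0,255,0,-0.008,0.0046,0,0,0,255,0,-0.009,0.0052,0,0,0,255,0,-0.01,0.0058,0,0,0]}}

```text
clock: 15.02
eef_pos: [0.5378, 0.0975, 0.0097]
orientation: [-2.617, 0.003, 0.175]
ft_force: [0.2, -1.5, -1.3]
finger_gap: 0.002
```

```bash
python3 st.py; python3 - <<'E'
from h import *
f=eyes.grab_frame('top');cv2.imwrite('pics/top5.png',f['color'])
p,u,v=pts(f)
q=np.array([L(a) for a in p]); q=q[(abs(q[:,0]-.05)<.03)]
for a in np.arange(-.14,.02,.01):
    m=(q[:,1]>=a)&(q[:,1]<a+.01)
    if m.any(): print(round(a,3),m.sum(),np.round(np.percentile(q[m,2],[10,50,90]),3))
E
```

```text
15.025 L [  8.5 -96.7   9.7] F rack [-0.08 -1.46 -1.33] T [-0.81 -0.12  0.02]
-0.14 66 [0.074 0.093 0.143]
-0.13 60 [0.058 0.077 0.091]
-0.12 54 [-0.002  0.061  0.072]
-0.11 62 [-0.003  0.001  0.004]
-0.1 99 [-0.003  0.     0.009]
-0.09 195 [0.017 0.048 0.075]
-0.08 235 [0.091 0.118 0.148]
-0.07 283 [0.162 0.191 0.219]
-0.06 118 [0.219 0.224 0.232]
-0.05 130 [0.216 0.218 0.221]
-0.04 128 [0.215 0.217 0.22 ]
-0.03 127 [0.214 0.216 0.219]
-0.02 125 [0.212 0.214 0.217]
-0.01 196 [0.211 0.218 0.24 ]
0.0 196 [0.228 0.249 0.252]
0.01 111 [0.248 0.25  0.252]
```

Emit:
{"name": "servo_tool", "arguments": {"moves": [255,0,0.0017,-0.001,0,0,0,255,0,0.0035,-0.002,0,0,0,255,0,0.0052,-0.003,0,0,0,255,0,0.0069,-0.004,0,0,0,255,0,0.0069,-0.004,0,0,0,255,0,0.0069,-0.004,0,0,0]}}

```text
clock: 15.82
eef_pos: [0.5392, 0.0896, 0.0096]
orientation: [-2.617, 0.003, 0.175]
ft_force: [0.2, 0.5, 0.2]
finger_gap: -0.0
```

```bash
python3 st.py; cat > prof3.py <<'E'
from h import *
f=eyes.grab_frame('top');cv2.imwrite('pics/top_l.png',f['color'])
p,u,v=pts(f)
q0=np.array([L(a) for a in p]); q=q0[(abs(q0[:,0]-.05)<.03)]
for a in np.arange(-.11,.02,.01):
    m=(q[:,1]>=a)&(q[:,1]<a+.01)
    if m.any(): print(round(a,3),m.sum(),np.round(np.percentile(q[m,2],[10,50,90]),3))
q=q0
tp=q[(abs(q[:,0]-.01)<.1)&(q[:,1]>-.1)&(q[:,1]<.03)&(q[:,2]>.21)&(q[:,2]<.238)]
rect=cv2.minAreaRect((tp[:,:2]*1000).astype(np.float32));print('filetop',rect,np.percentile(tp[:,1],[2,98]))
pl=q[(abs(q[:,2]-.25)<.005)&(q[:,1]>-.03)&(q[:,1]<.06)&(abs(q[:,0])<.13)]
rect=cv2.minAreaRect((pl[:,:2]*1000).astype(np.float32));print('plate',np.round(rect[0],1),rect[1:],np.percentile(pl[:,1],[2,50,98]))
E
python3 prof3.py
```

```text
15.825 L [   8.5 -104.8    9.6] F rack [0.3  0.44 0.17] T [-0.44 -0.07 -0.07]
-0.11 88 [-0.004 -0.     0.004]
-0.1 444 [0.    0.112 0.218]
-0.09 112 [0.213 0.215 0.218]
-0.08 128 [0.212 0.215 0.218]
-0.07 133 [0.213 0.215 0.218]
-0.06 135 [0.213 0.215 0.218]
-0.05 127 [0.213 0.215 0.218]
-0.04 127 [0.21  0.218 0.226]
-0.01 206 [0.098 0.172 0.24 ]
-0.0 428 [0.106 0.21  0.251]
0.01 111 [0.247 0.249 0.252]
filetop ((10.373153686523438, -46.03460693359375), (198.77671813964844, 94.54058074951172), 0.07437606155872345) [-0.09252535  0.00061137]
plate [0.4 8.9] ((19.822471618652344, 239.74725341796875), 89.88090515136719) [-0.00011732  0.008563    0.01786409]
```

Emit:
{"name": "servo_tool", "arguments": {"moves": [255,0,-0.0017,0.001,0,0,0,255,0,-0.0035,0.002,0,0,0,255,0,-0.0052,0.003,0,0,0,255,0,-0.0069,0.004,0,0,0,255,0,-0.0087,0.005,0,0,0,255,0,-0.0104,0.006,0,0,0,255,0,-0.0121,0.007,0,0,0,255,0,-0.0139,0.008,0,0,0,255,0,-0.0156,0.009,0,0,0,255,0,-0.0173,0.01,0,0,0]}}

```text
clock: 17.12
eef_pos: [0.5357, 0.1094, 0.0097]
orientation: [-2.617, 0.003, 0.175]
ft_force: [1.2, -2.1, -0.7]
finger_gap: 0.001
```

```bash
python3 st.py
```

```text
17.125 L [  8.5 -84.7   9.7] F rack [ 0.85 -2.28 -0.66] T [-0.76 -0.12  0.02]
```

Emit:
{"name": "servo_tool", "arguments": {"moves": [255,0,-0.0009,0.0005,0,0,0,255,0,-0.0017,0.001,0,0,0,255,0,-0.0026,0.0015,0,0,0]}}

```text
clock: 17.5
eef_pos: [0.5352, 0.1122, 0.0097]
orientation: [-2.617, 0.003, 0.175]
ft_force: [0.1, -1.4, -1.4]
finger_gap: 0.001
```

```bash
python3 st.py
```

```text
17.5 L [  8.5 -81.8   9.7] F rack [-0.17 -1.38 -1.36] T [-0.81 -0.16 -0.01]
```

Emit:
{"name": "servo_tool", "arguments": {"moves": [255,0,-0.0009,0.0005,0,0,0,255,0,-0.0017,0.001,0,0,0,255,0,-0.0026,0.0015,0,0,0,255,0,-0.0035,0.002,0,0,0,255,0,-0.0043,0.0025,0,0,0,255,0,-0.0052,0.003,0,0,0,255,0,-0.0061,0.0035,0,0,0]}}

```text
clock: 18.38
eef_pos: [0.534, 0.1192, 0.0097]
orientation: [-2.617, 0.003, 0.175]
ft_force: [-0.3, -2.3, -1.5]
finger_gap: 0.002
```

```bash
python3 st.py;python3 prof3.py
```

```text
18.375 L [  8.5 -74.7   9.7] F rack [-0.66 -2.2  -1.45] T [-0.82 -0.13  0.  ]
-0.11 56 [0.054 0.081 0.093]
-0.1 53 [-0.     0.064  0.075]
-0.09 46 [-0.003  0.     0.051]
-0.08 83 [-0.003 -0.001  0.002]
-0.07 505 [0.018 0.14  0.22 ]
-0.06 132 [0.212 0.215 0.217]
-0.05 131 [0.212 0.215 0.217]
-0.04 129 [0.213 0.215 0.218]
-0.03 128 [0.212 0.215 0.217]
-0.02 140 [0.212 0.215 0.22 ]
-0.01 137 [0.208 0.224 0.244]
-0.0 250 [0.204 0.247 0.251]
0.01 109 [0.248 0.25  0.252]
filetop ((10.053367614746094, -33.239723205566406), (198.7003631591797, 69.62944030761719), 0.14238515496253967) [-0.06703396  0.00062928]
plate [0.2 9. ] ((20.032135009765625, 239.80499267578125), 89.93058013916016) [-0.00036166  0.0087137   0.01803983]
```

Emit:
{"name": "servo_tool", "arguments": {"moves": [255,0,-0.0009,0.0005,0,0,0,255,0,-0.0017,0.001,0,0,0,255,0,-0.0026,0.0015,0,0,0,255,0,-0.0035,0.002,0,0,0]}}

```text
clock: 18.92
eef_pos: [0.5332, 0.1231, 0.0097]
orientation: [-2.617, 0.003, 0.175]
ft_force: [0.0, -1.2, -1.0]
finger_gap: 0.004
```

Emit:
{"name": "servo_tool", "arguments": {"moves": [255,0,-0.0009,0.0005,0,0,0,255,0,-0.0017,0.001,0,0,0]}}

```text
clock: 19.18
eef_pos: [0.5329, 0.1251, 0.0097]
orientation: [-2.617, 0.003, 0.175]
ft_force: [0.2, -1.0, -1.0]
finger_gap: -0.001
```

Emit:
{"name": "servo_tool", "arguments": {"moves": [255,0,-0.0009,0.0005,0,0,0,255,0,-0.0017,0.001,0,0,0]}}

```text
clock: 19.42
eef_pos: [0.5327, 0.1266, 0.0097]
orientation: [-2.618, 0.003, 0.175]
ft_force: [0.4, -8.1, 1.7]
finger_gap: 0.003
```

```bash
python3 st.py
```

```text
19.425 L [  8.6 -67.2   9.7] F rack [-1.06 -8.06  1.72] T [-1.71 -0.11  0.13]
```

Emit:
{"name": "servo_tool", "arguments": {"moves": [255,0,-0.0004,0.00025,0,0,0,255,0,-0.0009,0.0005,0,0,0]}}

```text
clock: 19.68
eef_pos: [0.5326, 0.1275, 0.0097]
orientation: [-2.618, 0.003, 0.175]
ft_force: [-0.5, -6.8, 0.2]
finger_gap: 0.001
```

Emit:
{"name": "servo_tool", "arguments": {"moves": [255,0,-0.0004,0.00025,0,0,0,255,0,-0.0009,0.0005,0,0,0]}}

```text
clock: 19.92
eef_pos: [0.5324, 0.1285, 0.0097]
orientation: [-2.618, 0.003, 0.175]
ft_force: [0.5, -7.5, 0.1]
finger_gap: 0.002
```

```bash
python3 st.py
```

```text
19.925 L [  8.6 -65.3   9.7] F rack [-0.81 -7.46  0.14] T [-1.69 -0.11  0.13]
```

Emit:
{"name": "servo_tool", "arguments": {"moves": [255,0,-0.00035,0.0002,0,0,0,255,0,-0.0007,0.0004,0,0,0]}}

```text
clock: 20.18
eef_pos: [0.5323, 0.1293, 0.0097]
orientation: [-2.618, 0.003, 0.175]
ft_force: [0.8, -6.7, 0.3]
finger_gap: -0.001
```

Emit:
{"name": "servo_tool", "arguments": {"moves": [255,0,-0.00035,0.0002,0,0,0,255,0,-0.0007,0.0004,0,0,0]}}

```text
clock: 20.42
eef_pos: [0.5321, 0.1301, 0.0097]
orientation: [-2.618, 0.003, 0.175]
ft_force: [0.3, -6.9, 0.3]
finger_gap: 0.001
```

```bash
python3 st.py
```

```text
20.425 L [  8.6 -63.7   9.7] F rack [-0.88 -6.87  0.27] T [-1.68 -0.18  0.11]
```

Emit:
{"name": "servo_tool", "arguments": {"moves": [255,0,-0.00035,0.0002,0,0,0,255,0,-0.0007,0.0004,0,0,0]}}

```text
clock: 20.68
eef_pos: [0.532, 0.1309, 0.0097]
orientation: [-2.618, 0.003, 0.175]
ft_force: [-0.3, -7.2, 0.5]
finger_gap: -0.001
```

Emit:
{"name": "servo_tool", "arguments": {"moves": [255,0,-0.00035,0.0002,0,0,0,255,0,-0.0007,0.0004,0,0,0]}}

```text
clock: 20.92
eef_pos: [0.5319, 0.1317, 0.0097]
orientation: [-2.618, 0.003, 0.175]
ft_force: [0.7, -6.9, -0.4]
finger_gap: 0.002
```

Emit:
{"name": "servo_tool", "arguments": {"moves": [255,0,-0.00035,0.0002,0,0,0,255,0,-0.0007,0.0004,0,0,0]}}

```text
clock: 21.18
eef_pos: [0.5317, 0.1324, 0.0097]
orientation: [-2.618, 0.003, 0.175]
ft_force: [0.3, -7.6, -0.2]
finger_gap: -0.004
```

Emit:
{"name": "servo_tool", "arguments": {"moves": [255,0,-0.00035,0.0002,0,0,0,255,0,-0.0007,0.0004,0,0,0]}}

```text
clock: 21.42
eef_pos: [0.5315, 0.1332, 0.0097]
orientation: [-2.618, 0.003, 0.175]
ft_force: [0.4, -6.8, -1.4]
finger_gap: -0.0
```

Emit:
{"name": "servo_tool", "arguments": {"moves": [255,0,-0.00035,0.0002,0,0,0,255,0,-0.0007,0.0004,0,0,0]}}

```text
clock: 21.68
eef_pos: [0.5314, 0.134, 0.0097]
orientation: [-2.618, 0.003, 0.175]
ft_force: [0.8, -7.7, -0.4]
finger_gap: -0.004
```

Emit:
{"name": "servo_tool", "arguments": {"moves": [255,0,-0.00035,0.0002,0,0,0,255,0,-0.0007,0.0004,0,0,0]}}

```text
clock: 21.92
eef_pos: [0.5313, 0.1348, 0.0097]
orientation: [-2.618, 0.003, 0.175]
ft_force: [0.7, -6.5, -0.6]
finger_gap: -0.0
```

Emit:
{"name": "servo_tool", "arguments": {"moves": [255,0,-0.00035,0.0002,0,0,0,255,0,-0.0007,0.0004,0,0,0]}}

```text
clock: 22.18
eef_pos: [0.5313, 0.1351, 0.0096]
orientation: [-2.619, 0.003, 0.174]
ft_force: [1.0, -14.6, 2.8]
finger_gap: 0.001
```

Emit:
{"name": "servo_tool", "arguments": {"moves": [255,0,0,0,0,0,0]}}

```text
clock: 22.3
eef_pos: [0.5313, 0.135, 0.0097]
orientation: [-2.619, 0.003, 0.174]
ft_force: [0.0, -13.8, 0.9]
finger_gap: 0.0
```

```bash
python3 st.py
```

```text
22.3 L [  8.7 -58.6   9.7] F rack [ -2.38 -13.54   0.88] T [-2.54 -0.12  0.2 ]
```

Emit:
{"name": "servo_tool", "arguments": {"moves": [255,0,-0.00015,0.0001,0,0,0,255,0,-0.00015,0.0001,0,0,0]}}

```text
clock: 22.55
eef_pos: [0.5313, 0.1351, 0.0096]
orientation: [-2.619, 0.003, 0.174]
ft_force: [0.9, -14.7, 2.9]
finger_gap: 0.002
```

```bash
python3 st.py
```

```text
22.55 L [  8.6 -58.6   9.6] F rack [ -1.68 -14.59   2.88] T [-2.77 -0.11  0.28]
```

Emit:
{"name": "servo_tool", "arguments": {"moves": [255,0,-0.00015,0.0001,0,0,0,255,0,-0.00015,0.0001,0,0,0]}}

```text
clock: 22.8
eef_pos: [0.5313, 0.1351, 0.0096]
orientation: [-2.619, 0.003, 0.174]
ft_force: [0.7, -14.7, 3.3]
finger_gap: 0.003
```

```bash
python3 st.py
```

```text
22.8 L [  8.6 -58.6   9.6] F rack [ -1.88 -14.6    3.31] T [-2.93 -0.08  0.25]
```

Emit:
{"name": "servo_tool", "arguments": {"moves": [255,0,-0.0001,5e-05,0,0,0,255,0,-0.0001,5e-05,0,0,0,255,0,-0.0001,5e-05,0,0,0]}}

```text
clock: 23.18
eef_pos: [0.5313, 0.1351, 0.0096]
orientation: [-2.62, 0.003, 0.174]
ft_force: [-0.8, -17.3, 3.0]
finger_gap: -0.002
```

```bash
python3 st.py
```

```text
23.175 L [  8.7 -58.6   9.6] F rack [ -3.75 -16.95   2.96] T [-3.07 -0.06  0.34]
```

Emit:
{"name": "servo_tool", "arguments": {"moves": [255,0,0,0,0,0,0,255,0,0,0,0,0,0,255,0,0,0,0,0,0,255,0,0,0,0,0,0,255,0,0,0,0,0,0]}}

```text
clock: 23.8
eef_pos: [0.5313, 0.1352, 0.0096]
orientation: [-2.619, 0.003, 0.174]
ft_force: [1.1, -16.7, 2.9]
finger_gap: -0.002
```

```bash
python3 st.py
```

```text
23.8 L [  8.7 -58.5   9.6] F rack [ -1.81 -16.6    2.87] T [-3.1  -0.    0.35]
```

Emit:
{"name": "servo_tool", "arguments": {"moves": [255,0,0,0,0,0,0,255,0,0,0,0,0,0,255,0,0,0,0,0,0,255,0,0,0,0,0,0,255,0,0,0,0,0,0]}}

```text
clock: 24.42
eef_pos: [0.5313, 0.1352, 0.0096]
orientation: [-2.619, 0.003, 0.174]
ft_force: [0.2, -17.5, 3.9]
finger_gap: -0.001
```

```bash
python3 st.py; python3 prof3.py
```

```text
24.425 L [  8.7 -58.5   9.6] F rack [ -2.81 -17.29   3.94] T [-3.12 -0.    0.31]
-0.11 69 [0.089 0.106 0.159]
-0.1 55 [0.076 0.09  0.127]
-0.09 53 [0.058 0.075 0.086]
-0.08 44 [-0.003  0.058  0.07 ]
-0.07 58 [-0.003  0.     0.004]
-0.06 527 [0.001 0.114 0.212]
-0.05 107 [0.212 0.215 0.223]
-0.04 128 [0.212 0.215 0.217]
-0.03 130 [0.212 0.215 0.217]
-0.02 126 [0.213 0.215 0.218]
-0.01 134 [0.213 0.215 0.218]
-0.0 253 [0.213 0.225 0.249]
0.01 135 [0.248 0.25  0.252]
filetop ((9.925582885742188, -20.944976806640625), (62.26865005493164, 199.51023864746094), 89.69561004638672) [-0.05130264  0.00908714]
plate [ 0.3 17.6] ((239.78330993652344, 20.14787483215332), 0.14396420121192932) [0.0083389  0.01715766 0.02640169]
```

Emit:
{"name": "servo_tool", "arguments": {"moves": [255,0,0.004,-0.0023,0,0,0,255,0,0.01,-0.006,0,0,0,255,0,0.0433,-0.025,0,0,0,255,0,0.0433,-0.025,0,0,0,0,0,-0.0317,-0.155,0,0,0,0,0,-0.0317,-0.155,0,0,0,0,0,-0.0317,-0.155,0,0,0,0,0,-0.0317,-0.155,0,0,0]}}

```text
clock: 25.48
eef_pos: [0.541, 0.0876, 0.1616]
orientation: [-2.617, -0.0, 0.175]
ft_force: [0.5, 0.0, -0.6]
finger_gap: 0.845
```

```bash
python3 st.py; python3 - <<'E'
from h import *
b=np.radians(-19.2);by=np.array([-np.sin(b),np.cos(b),0])
p=np.array([.5527,-.239,0])-.06*by
print(p)
for z in(.18,.045): print(row(p+[0,0,z],[np.pi,0,b]))
f=eyes.grab_frame('top');cv2.imwrite('pics/top6.png',f['color']);g=eyes.grab_frame('side');cv2.imwrite('pics/side6.png',g['color'])
E
```

```text
25.475 L [  10.  -107.1  161.6] F rack [ 0.5  -0.04 -0.61] T [-0.49 -0.11  0.02]
[ 0.532968   -0.29566258  0.        ]
[-0.0747  0.3163 -0.2042 -0.5129  0.1336  0.4984]
[-0.0747  0.3838 -0.0873 -0.5129  0.1336  0.4984]
```

View pics/side6.png

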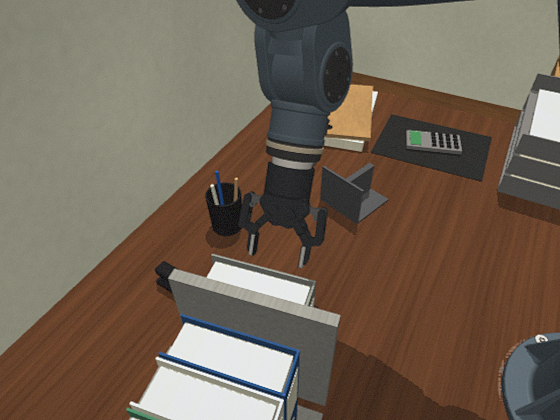

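Emit:
{"name": "servo_tool", "arguments": {"moves": [0,-0.075,0.316,-0.204,-0.513,0.134,0.498,0,-0.075,0.316,-0.204,-0.513,0.134,0.498,0,-0.075,0.316,-0.204,-0.513,0.134,0.498,0,-0.075,0.316,-0.204,-0.513,0.134,0.498,0,-0.075,0.316,-0.204,-0.513,0.134,0.498,0,-0.075,0.316,-0.204,-0.513,0.134,0.498,0,-0.075,0.316,-0.204,-0.513,0.134,0.498,0,-0.075,0.316,-0.204,-0.513,0.134,0.498,0,-0.075,0.316,-0.204,-0.513,0.134,0.498]}}

```text
clock: 26.7
eef_pos: [0.5317, -0.2944, 0.1776]
orientation: [3.141, 0.004, -0.334]
ft_force: [-0.4, 0.7, 0.1]
finger_gap: 1.0
```

```bash
python3 st.py; python3 - <<'E'
from h import *
b=np.radians(-19.2);by=np.array([-np.sin(b),np.cos(b),0])
p=np.array([.5527,-.239,0])-.06*by
s=telemetry.get_state();print(s['eef_pos'],s['orientation'],s['q'])
for z in(.18,.045): print(row(p+[0,0,z],[np.pi,0,b]))
g=eyes.grab_frame('side');cv2.imwrite('pics/side7.png',g['color'])
E
```

```text
26.7 L [ -65.6 -481.6  177.6] F rack [-0.26  0.74  0.06] T [-0.01 -0.03 -0.03]
[ 0.53165739 -0.29438968  0.17757752] [ 3.14093352  0.0039205  -0.33379761] [-5.05011085e-01  4.55153557e-01  1.69459583e-01  1.28885323e+00
 -1.31746621e-03  1.39958403e+00]
[ 0.0016  0.0008 -0.0024  0.0007  0.0039  0.0013]
[0.0022 0.0007 0.1326 0.0007 0.0039 0.0013]
```

View pics/side7.png

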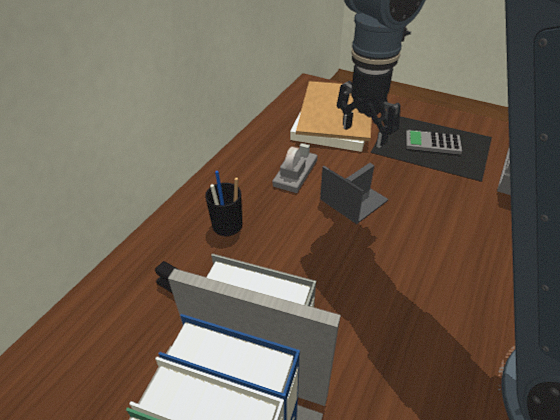

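Emit:
{"name": "servo_tool", "arguments": {"moves": [0,0.002,0.001,0.06,0.001,0.004,0.001,0,0.002,0.001,0.1,0.001,0.004,0.001,0,0.002,0.001,0.1325,0.001,0.004,0.001,0,0.002,0.001,0.1325,0.001,0.004,0.001,0,0.002,0.001,0.1325,0.001,0.004,0.001]}}

```text
clock: 27.38
eef_pos: [0.5337, -0.2972, 0.0472]
orientation: [3.141, -0.003, -0.335]
ft_force: [0.4, -0.5, 0.7]
finger_gap: 1.002
```

```bash
python3 st.py; python3 - <<'E'
from h import *
g=eyes.grab_frame('side');cv2.imwrite('pics/side8.png',cv2.resize(g['color'][120:260,260:460],(800,560)))
E
```

```text
27.375 L [ -64.1 -484.7   47.2] F rack [ 0.26 -0.55  0.71] T [0.01 0.02 0.02]
```

View pics/side8.png

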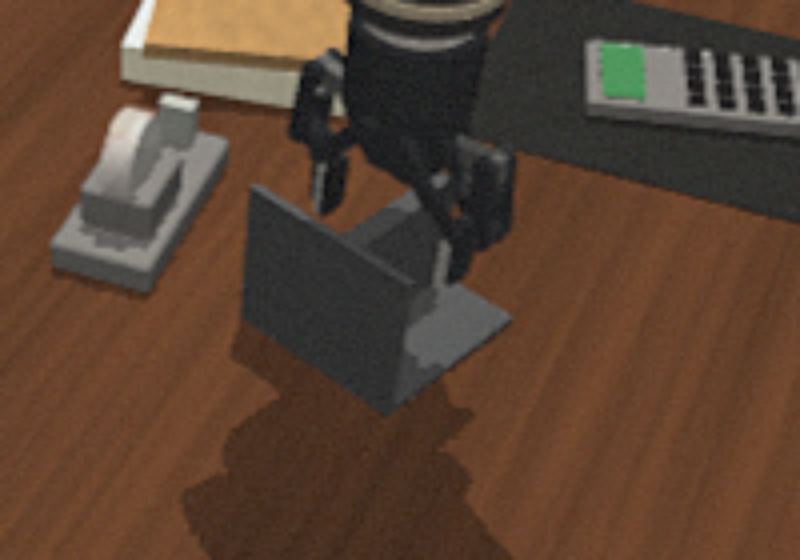

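The fingers straddle the rib (crop about (330,190) and (450,250)) behind the upright plate. I close them now.

Emit:
{"name": "servo_tool", "arguments": {"moves": [255,0,0,0,0,0,0,255,0,0,0,0,0,0,255,0,0,0,0,0,0,255,0,0,0,0,0,0,255,0,0,0,0,0,0,255,0,0,0,0,0,0,255,0,0,0,0,0,0]}}

```text
clock: 28.3
eef_pos: [0.5328, -0.2975, 0.0459]
orientation: [3.141, -0.001, -0.336]
ft_force: [-2.1, -0.2, 5.2]
finger_gap: 0.178
```

```bash
python3 st.py; python3 - <<'E'
from h import *
s=telemetry.get_state();print(s['eef_pos'],s['orientation'],s['finger_gap'])
g=eyes.grab_frame('side');f=eyes.grab_frame('top')
for n,fr in(('top',f),('side',g)):
    p,u,v=pts(fr)
    q=p[(p[:,0]>.47)&(p[:,0]<.64)&(p[:,1]<-.2)&(p[:,1]>-.275)&(p[:,2]>.098)&(p[:,2]<.112)]
    # keep plate band
    b=np.radians(-19.2);by=np.array([-np.sin(b),np.cos(b)]);d=(q[:,:2]-[.5527,-.239])@by
    q=q[abs(d+.003)<.01]
    if len(q)>20:
        rect=cv2.minAreaRect((q[:,:2]*1000).astype(np.float32));print(n,len(q),rect)
# file mask now
p=np.array([L(a) for a in pts(f)[0]])
t=p[(abs(p[:,0]-.01)<.1)&(p[:,1]>-.08)&(p[:,1]<.006)&(p[:,2]>.2)&(p[:,2]<.235)]
rect=cv2.minAreaRect((t[:,:2]*1000).astype(np.float32));print('filetop',rect)
print(np.percentile(t[:,0],[.5,99.5]))
fa=p[(abs(p[:,0]-.01)<.07)&(p[:,1]>-.1)&(p[:,1]<-.04)&(p[:,2]>.03)&(p[:,2]<.2)]
print('face y',len(fa),np.percentile(fa[:,1],[5,50,95]))
c=np.linalg.lstsq(np.c_[fa[:,0],fa[:,2],np.ones(len(fa))],fa[:,1],rcond=None)[0];print('face fit y=',c)
pl=p[(abs(p[:,2]-.25)<.005)&(p[:,1]>-.03)&(p[:,1]<.06)&(abs(p[:,0])<.13)]
print('plate',cv2.minAreaRect((pl[:,:2]*1000).astype(np.float32)))
cv2.imwrite('pics/top9.png',f['color'])
E
```

```text
28.3 L [ -65.  -484.9   45.9] F rack [-2.09  0.21  5.17] T [ 0.09  0.38 -0.03]
[ 0.53280958 -0.29747427  0.04585254] [ 3.14138611e+00 -1.29433134e-03 -3.36079431e-01] 0.1775854158998013
top 149 ((552.9825439453125, -242.3207244873047), (6.670745372772217, 118.28815460205078), 70.95255279541016)
side 182 ((550.5299072265625, -242.40667724609375), (10.245786666870117, 119.4386978149414), 70.6713638305664)
filetop ((10.22003173828125, -23.098384857177734), (58.13374710083008, 165.07049560546875), 89.9664535522461)
[-0.07144764  0.08918222]
face y 779 [-0.051899   -0.05126542 -0.05059851]
face fit y= [-0.00196349  0.00033746 -0.05126575]
plate ((0.39420318603515625, 17.556201934814453), (19.841346740722656, 239.99061584472656), 89.91390991210938)
```

View pics/top9.png

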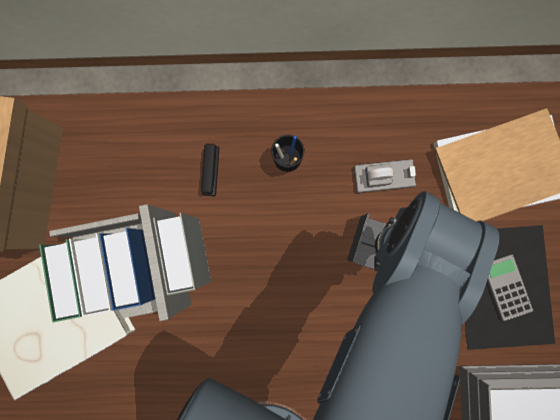

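```bash
python3 - <<'E'
from h import *
s=telemetry.get_state()
for k in(.25,.5,.75,1):
    p=s['eef_pos']*(1-k)+W(.0102,-.1373,s['eef_pos'][2])*k
    a=s['orientation'][2]*(1-k)+YAW*k
    print(k,row(p+[0,0,.002],[np.pi,0,a]))
E
```

```text
0.25 [-0.0261 -0.085  -0.002   0.0003 -0.0013 -0.1277]
0.5 [-0.0522 -0.17   -0.0021  0.0003 -0.0013 -0.2553]
0.75 [-0.0782 -0.255  -0.0021  0.0004 -0.0013 -0.383 ]
1 [-1.043e-01 -3.400e-01 -2.200e-03  5.000e-04 -1.300e-03 -5.107e-01]
```

Emit:
{"name": "servo_tool", "arguments": {"moves": [255,-0.003,-0.01,-0.002,0,0,-0.015,255,-0.008,-0.027,-0.002,0,0,-0.041,255,-0.016,-0.051,-0.002,0,0,-0.077,255,-0.024,-0.078,-0.002,0,0,-0.118,255,-0.032,-0.105,-0.002,0,0,-0.158,255,-0.041,-0.133,-0.002,0,0,-0.199,255,-0.049,-0.16,-0.002,0,0,-0.24,255,-0.057,-0.187,-0.002,0,0,-0.281,255,-0.066,-0.214,-0.002,0,0,-0.322,255,-0.074,-0.241,-0.002,0,0,-0.363,255,-0.082,-0.269,-0.002,0,0,-0.404,255,-0.091,-0.296,-0.002,0,0,-0.445,255,-0.097,-0.316,-0.002,0,0,-0.475,255,-0.101,-0.33,-0.002,0,0,-0.496,255,-0.104,-0.34,-0.002,0,0,-0.511,255,-0.104,-0.34,-0.002,0,0,-0.511]}}

```text
clock: 30.4
eef_pos: [0.5466, 0.0583, 0.0474]
orientation: [3.141, -0.001, 0.176]
ft_force: [-0.4, -0.4, -6.4]
finger_gap: 0.182
```

```bash
python3 st.py; cat > be.py <<'E'
from h import *
s=telemetry.get_state();print(np.round(L(s['eef_pos'])*1000,1),s['orientation'],s['finger_gap'])
g=eyes.grab_frame('side');f=eyes.grab_frame('top')
for n,fr in(('top',f),('side',g)):
    p=np.array([L(a) for a in pts(fr)[0]])
    y0=L(s['eef_pos'])[1]+.061
    q=p[(abs(p[:,0]-.01)<.08)&(abs(p[:,1]-y0+.003)<.012)&(p[:,2]>.095)&(p[:,2]<.112)]
    q=q[q[:,1]<-.053]
    if len(q)>20:
        print(n,len(q),'top edge',cv2.minAreaRect((q[:,:2]*1000).astype(np.float32)),np.percentile(q[:,1],[3,97]),np.percentile(q[:,0],[1,99]),'z',np.median(q[:,2]), 'ang',np.degrees(np.polyfit(q[:,0],q[:,1],1)[0]))
p=np.array([L(a) for a in pts(f)[0]])
fa=p[(abs(p[:,0]-.01)<.07)&(p[:,1]>-.1)&(p[:,1]<-.04)&(p[:,2]>.13)&(p[:,2]<.2)]
print('face y',len(fa),np.percentile(fa[:,1],[5,50,95]))
cv2.imwrite('pics/top_b.png',f['color']);cv2.imwrite('pics/side_b.png',g['color'])
E
python3 be.py
```

```text
30.4 L [  10.4 -136.9   47.4] F rack [-0.5  -0.35 -6.43] T [-0.11 -0.    0.02]
[  10.4 -136.9   47.4] [ 3.14092076e+00 -7.75243149e-04  1.75846853e-01] 0.18172095148516676Traceback (most recent call last):
  File "be.py", line 13, in <module>
    print('face y',len(fa),np.percentile(fa[:,1],[5,50,95]))
                           ~~~~~~~~~~~~~^^^^^^^^^^^^^^^^^^^
    return _quantile_unchecked(
        a, q, axis, out, overwrite_input, method, keepdims, weights)
    return _ureduce(a,
                    func=_quantile_ureduce_func,
    ...<5 lines>...
                    overwrite_input=overwrite_input,
                    method=method)
    r = func(a, **kwargs)
    result = _quantile(arr,
                       quantiles=q,
    ...<2 lines>...
                       out=out,
                       weights=wgt)
    slices_having_nans = np.isnan(arr[-1, ...])
                                  ~~~^^^^^^^^^
IndexError: index -1 is out of bounds for axis 0 with size 0
```

Emit:
{"name": "servo_tool", "arguments": {"moves": [255,0,-0.004,0.001,0,0,0,255,0,-0.008,0.001,0,0,0,255,0,-0.012,0.001,0,0,0,255,0,-0.016,0.001,0,0,0,255,0,-0.018,0.001,0,0,0,255,0,-0.019,0.001,0,0,0,255,0,-0.02,0.001,0,0,0]}}

```text
clock: 31.38
eef_pos: [0.5433, 0.0776, 0.0465]
orientation: [3.141, -0.001, 0.175]
ft_force: [0.5, -0.3, -6.7]
finger_gap: 0.179
```

```bash
python3 st.py
```

```text
31.375 L [  10.5 -117.3   46.5] F rack [ 0.41 -0.33 -6.71] T [-0.12  0.04  0.06]
```

Emit:
{"name": "servo_tool", "arguments": {"moves": [255,0,0,0.0006,0,0,0,255,0,0,0.0006,0,0,0]}}

```text
clock: 31.62
eef_pos: [0.5433, 0.0775, 0.046]
orientation: [3.141, -0.001, 0.175]
ft_force: [0.0, 0.8, -5.8]
finger_gap: 0.182
```

```bash
python3 st.py
```

```text
31.625 L [  10.5 -117.4   46. ] F rack [ 0.18  0.75 -5.82] T [ 0.02 -0.02  0.01]
```

Emit:
{"name": "servo_tool", "arguments": {"moves": [255,0,-0.0003,0.0003,0,0,0,255,0,-0.001,0.0003,0,0,0,255,0,-0.0015,0.0003,0,0,0,255,0,-0.002,0.0003,0,0,0]}}

```text
clock: 32.12
eef_pos: [0.5433, 0.0794, 0.0459]
orientation: [3.141, -0.002, 0.175]
ft_force: [0.2, -4.8, 2.7]
finger_gap: 0.179
```

```bash
python3 st.py
```

```text
32.125 L [  10.8 -115.5   45.9] F rack [-0.68 -4.78  2.65] T [-0.78  0.04  0.04]
```

Emit:
{"name": "servo_tool", "arguments": {"moves": [255,0,-0.0005,-0.0002,0,0,0,255,0,-0.001,-0.0002,0,0,0]}}

```text
clock: 32.38
eef_pos: [0.5429, 0.0805, 0.0459]
orientation: [3.141, -0.001, 0.175]
ft_force: [0.5, -3.3, 2.2]
finger_gap: 0.179
```

```bash
python3 st.py
```

```text
32.375 L [  10.6 -114.4   45.9] F rack [-0.08 -3.3   2.15] T [-0.67 -0.14  0.03]
```

Emit:
{"name": "servo_tool", "arguments": {"moves": [255,0,-0.0005,0,0,0,0,255,0,-0.001,0,0,0,0]}}

```text
clock: 32.62
eef_pos: [0.5427, 0.0815, 0.0459]
orientation: [3.141, -0.001, 0.175]
ft_force: [0.4, -4.8, 3.6]
finger_gap: 0.178
```

Emit:
{"name": "servo_tool", "arguments": {"moves": [255,0,-0.0004,0,0,0,0,255,0,-0.0008,0,0,0,0]}}

```text
clock: 32.88
eef_pos: [0.5425, 0.0823, 0.0459]
orientation: [3.141, -0.001, 0.175]
ft_force: [0.7, -5.6, 2.5]
finger_gap: 0.177
```

```bash
python3 st.py
```

```text
32.875 L [  10.5 -112.6   45.9] F rack [-0.24 -5.65  2.53] T [-0.87 -0.13  0.02]
```

Emit:
{"name": "servo_tool", "arguments": {"moves": [255,0,-0.0004,0,0,0,0,255,0,-0.0008,0,0,0,0]}}

```text
clock: 33.12
eef_pos: [0.5423, 0.0827, 0.0458]
orientation: [3.14, -0.001, 0.175]
ft_force: [0.2, -8.5, 4.2]
finger_gap: 0.177
```

```bash
python3 st.py
```

```text
33.125 L [  10.4 -112.1   45.8] F rack [-1.24 -8.43  4.25] T [-1.7  -0.1  -0.13]
```

Emit:
{"name": "servo_tool", "arguments": {"moves": [255,0,-0.0003,0,0,0,0,255,0,-0.0003,0,0,0,0]}}

```text
clock: 33.38
eef_pos: [0.5422, 0.0827, 0.0459]
orientation: [3.14, -0.001, 0.174]
ft_force: [0.5, -9.5, 4.6]
finger_gap: 0.177
```

```bash
python3 st.py
```

```text
33.375 L [  10.3 -112.1   45.9] F rack [-1.13 -9.48  4.64] T [-1.74 -0.06 -0.22]
```

Emit:
{"name": "servo_tool", "arguments": {"moves": [150,0,0,0,0,0,0,100,0,0,0,0,0,0,0,0,0,0,0,0,0,0,0,0,0,0,0,0,0,0,0,0,0,0,0,0,0,0,0,0,0,0]}}

```text
clock: 34.12
eef_pos: [0.5422, 0.0834, 0.0458]
orientation: [3.141, -0.001, 0.175]
ft_force: [0.7, 0.0, 0.4]
finger_gap: 1.001
```

Emit:
{"name": "servo_tool", "arguments": {"moves": [0,0,0,-0.03,0,0,0,0,0,0,-0.07,0,0,0,0,0,0,-0.12,0,0,0,0,0,0,-0.18,0,0,0,0,0,0,-0.18,0,0,0]}}

```text
clock: 34.75
eef_pos: [0.544, 0.0838, 0.2303]
orientation: [3.141, -0.008, 0.175]
ft_force: [0.8, -0.4, -0.2]
finger_gap: 0.997
```

```bash
python3 st.py; python3 - <<'E'
from h import *
s=telemetry.get_state();print(s['eef_pos'],s['orientation'],s['q'])
print(row([.40,-.30,.25],[np.pi,0,YAW]))
E
```

```text
34.75 L [  12.3 -111.4  230.3] F rack [ 0.75 -0.57 -0.21] T [ 0.02  0.   -0.03]
[0.5440484  0.08376214 0.23029594] [ 3.14075637 -0.00818868  0.1749461 ] [ 1.53138340e-01  3.10912399e-01  9.20342928e-02  1.34371325e+00
 -6.57527095e-04  1.54898930e+00]
[-0.2085  0.3528 -0.0211  0.0008 -0.0082  0.0004]
```

Emit:
{"name": "servo_tool", "arguments": {"moves": [0,-0.01,0.06,-0.02,0,0,0,0,-0.21,0.35,-0.02,0,0,0,0,-0.21,0.35,-0.02,0,0,0,0,-0.21,0.35,-0.02,0,0,0,0,-0.21,0.35,-0.02,0,0,0,0,-0.21,0.35,-0.02,0,0,0,0,-0.21,0.35,-0.02,0,0,0,0,-0.21,0.35,-0.02,0,0,0]}}

```text
clock: 35.75
eef_pos: [0.3947, -0.2997, 0.245]
orientation: [3.142, -0.0, 0.171]
ft_force: [0.0, 0.6, -0.2]
finger_gap: 1.0
```

```bash
python3 st.py; cat > fin.py <<'E'
from h import *
g=eyes.grab_frame('side');f=eyes.grab_frame('top')
cv2.imwrite('pics/topf.png',f['color']);cv2.imwrite('pics/sidef.png',g['color'])
p=np.array([L(a) for a in pts(f)[0]])
fa=p[(abs(p[:,0]-.01)<.07)&(p[:,1]>-.1)&(p[:,1]<-.04)&(p[:,2]>.13)&(p[:,2]<.2)]
print('file face y',len(fa),np.percentile(fa[:,1],[5,50,95]) if len(fa) else '')
t=p[(abs(p[:,0]-.01)<.1)&(p[:,1]>-.08)&(p[:,1]<.006)&(p[:,2]>.2)&(p[:,2]<.235)]
print('filetop',cv2.minAreaRect((t[:,:2]*1000).astype(np.float32)))
pl=p[(abs(p[:,2]-.25)<.005)&(p[:,1]>-.03)&(p[:,1]<.06)&(abs(p[:,0])<.13)]
print('plate',cv2.minAreaRect((pl[:,:2]*1000).astype(np.float32)))
for n,fr in(('top',f),('side',g)):
    p=np.array([L(a) for a in pts(fr)[0]])
    q=p[(abs(p[:,0]-.01)<.08)&(p[:,1]>-.075)&(p[:,1]<-.0515)&(p[:,2]>.1)&(p[:,2]<.112)]
    if len(q)>20: print(n,'bookend top',len(q),cv2.minAreaRect((q[:,:2]*1000).astype(np.float32)),np.percentile(q[:,1],[3,97]),'ang',np.degrees(np.arctan(np.polyfit(q[:,0],q[:,1],1)[0])))
    q=p[(abs(p[:,0]-.01)<.08)&(p[:,1]>-.17)&(p[:,1]<-.065)&(p[:,2]>.078)&(p[:,2]<.092)]
    if len(q)>20: print(n,'rib',len(q),cv2.minAreaRect((q[:,:2]*1000).astype(np.float32)))
for t in('stapler','pen_cup','tape_dispenser'):
    for k in eyes.masks_of('top',t)[:1]: print(t,k['extent'])
E
python3 fin.py
```

```text
35.75 L [-201.4 -463.   245. ] F rack [ 0.14  0.6  -0.22] T [-0.02 -0.01 -0.03]
file face y 365 [-0.05177883 -0.05116307 -0.0505489 ]
filetop ((10.3221435546875, -23.116987228393555), (58.22071075439453, 165.08322143554688), 89.9472427368164)
plate ((0.08422088623046875, 17.479473114013672), (19.801706314086914, 239.65072631835938), 89.75347137451172)
top bookend top 142 ((18.02112579345703, -55.01944351196289), (132.48619079589844, 6.856571674346924), 0.0731266513466835) [-0.05787077 -0.05171355] ang -0.1052490082871286
top rib 282 ((11.488035202026367, -115.35682678222656), (16.103784561157227, 100.5708236694336), 0.032555241137742996)
side rib 45 ((10.114835739135742, -158.6395263671875), (11.465746879577637, 16.075231552124023), 84.52484893798828)
stapler [198.6, 142.2, 218.1, 196.8]
pen_cup [272.2, 133.6, 302.7, 170.8]
tape_dispenser [355.2, 157.5, 419.3, 192.9]
```

View pics/topf.png

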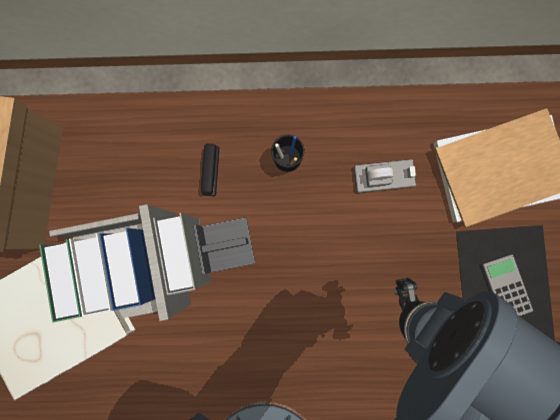

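View pics/sidef.png

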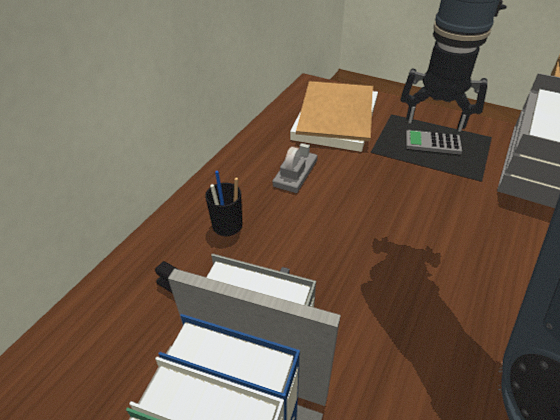

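The top view shows the bookend at about (228,245), flush and square against the file's free side. The file is upright against the plate, and the stapler, pen cup and tape dispenser have not moved.

```bash
python3 -c "
from bench import r,telemetry
print(telemetry.get_state()['clock']);print(r.hand_in())"
```

```text
36.0
the job is handed in; nothing more can be done
None
```

The job is done and handed in at 36.0 s, against the 69 s limit; no verdict was reported.

- **Standing the file up:** I pushed its foot in with the shut, tilted fingers. At about 8° the fingertip friction was still holding it, so I backed off a few millimetres and it dropped upright. I then slid it on to the plate; sliding it took about 2 N.
- **Pressing the plate:** The plate gave about 8.6 mm and then stopped hard. I held it there for over a second at 16.6–17.3 N on the wrist, or about 15 N on the plate after taking off the sliding friction. That is slightly above the 14 N asked. The highest wrist force I read while pressing was about 17.5 N, but readings come only at the end of each move, so a brief higher peak is not ruled out.
- **Bookend:** I gripped it by the rib and moved it up to the file. It was slightly off the desk for most of the way, because I raised it a little too much after gripping; the last 5 mm or so it slid on the desk. I pressed it on with about 9.5 N at the wrist, then let go and withdrew.

**Last checks:** In the last pictures the file is upright and the plate has not moved since pressing (17.5 mm against 17.6 mm). The bookend's front is within about 0.5 mm of the file, about 1 mm off its middle and square to about 0.1°. The stapler, pen cup and tape dispenser are where they were, and nothing touches the robot. The side camera could not see the bookend's front, so those bookend figures come from the top camera alone.

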